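# Zero a bench comparator on its setting master and gauge a stirrer bush

## Task

Slide the steel master home in the bench comparator, between the anvil and the sprung plunger, until you feel it seat on the brass backstop; let it go and turn the dial's bezel until the red zero mark lies under the needle. Then take the master out and stand it upright on the round cork mat, and gauge the white stirrer bush in its place: slide it in along the stage until it too is felt to seat on the backstop and leave it there, bezel as set, so that the dial shows its deviation. Seat both with a light push of about 5 N (12 N would shift the backstop), do not force the anvil or plunger or knock anything over, and leave the flask, the bottle and the screwdriver alone.

Things in the scene. Friction and masses are not known exactly. Their poses are not given: they have to be found in the camera images.
- gauge: green bench comparator, fixed. Origin at bench level; z up, +x = the way parts are slid in, +y = from anvil to dial. Bright steel stage: top 36 mm up, x -75..+23, y -22..+28. Base x -80..+50, y -48..+84, 24 high. Posts up to 64 high. Brass backstop nose (16 wide, 3 to 17 above the stage) faces -x at y = 0, its face set by a screw anywhere from x = 14 to 22: find it by feel.
- anvil: fixed flat steel anvil, 26 mm wide (own x) and 20 mm high, from 1 mm above the stage. Origin in the middle of its face, which looks along the gauge's +y and lies at gauge y = -18 mm. Not to be pressed with more than about 20 N.
- plunger (a joint): travel of the sprung plunger in m, along the gauge's y towards the dial: 0 when free, at most 0.010; about 0.0036 with the master in. The spring pushes back with 2 N plus 0.3 N per mm; it drives a released part over onto the anvil. Not to be loaded with more than about 15 N.
- plunger_tip (a point): foremost point of the plunger's round steel contact bar (8 mm thick, 20 mm long along the gauge's x with round ends, so the reading is the same for a part within 5 mm of x = 0), 12 mm above the stage at gauge x = 0; free it lies 32 mm from the anvil's face
- needle (a joint): angle of the dial's needle in rad, counter-clockwise seen from above, 0 with the plunger free, when it points 2.513 rad counter-clockwise of the gauge's +x; about -2.2 with the master in. Geared to the plunger: 0.628 rad per mm, clockwise as the plunger is pushed in; the dial has 50 divisions of 0.2 mm (0.126 rad).
- bezel (a joint): angle of the red zero mark in rad, counter-clockwise from above, 0 when it points 2.513 rad counter-clockwise of the gauge's +x; the mark lies under the needle when this equals joint needle. Turned by the bezel, the knurled steel ring round the dial, which carries the scale; stiff (0.04 N m), stays where left. Range -4.5 to 0.5.
- dial_center (a point): centre of the bezel on its vertical axis, half-way up the ring, 61.5 mm above the bench, 115 mm along the gauge's +y. The ring is 58 mm across and 11 mm high (56 to 67 mm above the bench). The dial case below is 53 mm across, its underside 38 mm above the open bench; its stem goes to a post at gauge x -15..+15, y 48..66. The face looks up.
- zero_mark (a point): point on the red zero mark, on the dial face 22 mm from the dial's axis
- needle_tip (a point): point near the tip of the black needle, 22 mm from the dial's axis
- stage_mouth (a point): point on top of the stage in front of the gap (gauge x = -48 mm, y = 0), clear of the plunger: where a part is set down before it is slid in
- master_center (a point): setting master, centre half-way up, axis z. Bright steel disc 36.0 mm across and 24 mm high at the foot, with a knurled black handle 20 mm across on top of it; 76 mm tall in all, about 0.2 kg. It starts upright on the stage's front part, outside the gap.
- bush_center (a point): stirrer bush to be gauged, centre half-way up, axis z. White plastic land at the foot, 24 mm high and nominally 36 mm across (true size unknown, up to 2 mm off), with a green ring and a steel stem 20 mm across above it; 76 mm tall in all, about 0.1 kg. It starts upright in the tray.
- cork_mat: round cork mat 100 mm across and 10 mm thick, fixed to the bench; origin at the centre of its underside. The master's place.
- tray: shallow blue tray 130 x 110 mm, rim 14 mm high, floor 3 mm thick, fixed; origin at the centre of its underside
- flask: round glass flask 110 mm across on a cork ring on a laboratory jack, bystander; origin at its foot
- reagent: amber glass bottle 64 mm across, 150 mm tall, bystander; origin at its foot
- driver: screwdriver with orange handle lying on the bench, bystander; origin at its underside
Not all that is in view belongs to the job. What is shaped like the part that bears bush_center but pink is not meant.

How it is judged:
By the outcome, as a careful person would: the job done as asked, in the order asked, and still so for the second after the job is handed in, with the robot touching nothing.
It also fails if it takes over 72 s, if anything falls off the work surface, if the arm or the gripper's body presses on something with over 40 N, if the wrist force passes 120 N, or if a joint passes its speed limit or range.

## Robot

A 6-joint arm with a two-finger parallel gripper is mounted at the origin on the work surface. World frame = base frame: x ahead of the robot, y to its left, z up, the work surface at z = 0. Lengths are in m, angles in rad, forces in N, time in s.
With the tool pointing down it reaches from about 0.3 to 0.775 m from the base axis. Payload 14.6 kg.
Tool frame: the origin (TCP) lies on the centre line of the jaws, within the pads' length; the fingertips stand 19 mm ahead of it and the grasp point (between the pads) is the TCP; y points along the fingers, x is the direction in which the jaws open and shut, and the axes are right-handed (so a half turn about y gives the same grasp; the last joint's range is limited). The gripper opens to 94 mm and grips with 3 to 60 N. Pads are 16 mm wide; open, the fingers measure 119 mm over their backs; the gripper's body (75 mm by 177 mm) begins 78 mm behind the grasp point.
Start: joints at [-1.328, 0.3, 1.521, -0, 1.321, -0.067], TCP at [0.168, -0.524, 0.224] pointing down, gripper open.
Joint ranges: [-3.03, 3.03], [-0.79, 2.21], [0.23, 2.52], [-1.04, 4.18], [0, 3.07], [-2.55, 2.55]. Speed limits (rad/s): [2.22, 2.22, 2.57, 3.14, 3.14, 3.14].

## Interface

Orientations are given as [roll, pitch, yaw] about the fixed x, y, z axes, in that order (R = Rz(yaw) Ry(pitch) Rx(roll)).
In Python, from station import ctrl, optics gives the robot as it stands.
- The arm moves only by the tool jog_arm, never from a script. Its argument "targets" is a list of rows, each a list of 3 entries, a list of its own where there are three numbers: the finger opening in cm, from 0 to 9.4, then the shift along the tool's x, y, z in cm, then the turn about the tool's y in rad. A call has 1 to 10 rows; each row is the pose to reach, as a shift and turn from the pose commanded when the call began, along the tool's axes at that moment; what a row does not reach only later rows make up. A row lasts 1/10 s, in which the tool goes at most 50 mm and 8.59 degrees, less where a joint would pass 70% of its speed; a pose out of reach is approached as far as the arm can. A call with a gripper value outside its range is refused whole. The fingers move at their own pace and stop on an object; "grip_force" is the grip in N (left out, the last holds). Time passes only in rows, so rows that repeat a pose let the fingers close. It gives the time, the measured TCP pose, the force and the opening at its end, in the units of the state.
- ctrl.get_obs(): the state, without advancing time (a new reading comes with each control period).
- optics.camera(name): name is "scene" or "top" or "wrist"; returns a dict with "img" (400x640x3 uint8, red, green, blue), "range_z" (400x640 float32, m along the optical axis (not along the pixel's ray), 0 where there is no reading), "camera_matrix" (3x3 intrinsics, pixels), "world_to_cam" (4x4, takes a point from world to camera coordinates); the wrist camera has in their place "mount" (4x4, takes a point from camera to tool coordinates, whose origin is the TCP and whose axes are the tool frame's). Camera axes: x right, y up, looking along -z (the intrinsics and any distortion apply to the point x, -y, -z); pixel columns grow to the right and rows downward; lengths in m; the calibration is good to about 2 mm. A picture is of the moment at which its call begins: read the wrist's pose just before it.
- ctrl.hand_in(): hands the job in, once; it reports no verdict.
The state is a dict: "time_s": time; "qpos": joint angles; "joint_vel": joint speeds; "tau": joint torques, N m; "ee_pos": TCP position; "eef_rot": TCP orientation; "force": force on the tool from outside, world axes, zero at the start; "moment": the same for the moment, N m; "grip_width": finger opening in m.
Only numpy, scipy, OpenCV 4.12 (cv2) and the standard library are available. Lean on these libraries where they do the work, as an engineer would, in place of code of your own. Each camera call takes 0.05 s, during which the arm holds its last target. There are 200 camera calls.

## Working session

There is one attempt and no reset: what is moved stays moved. The work goes in short steps, Python scripts to look and compute and a tool call to move; the robot and the scene stay as the last step left them, time stands still between calls to the robot, and variables do not carry over. Pictures are saved under pics/ and viewed, about 8 in all and at most 12, crops included, and the job is handed in when it is done.

Besides the shell and the picture viewer there is one more tool, called by a JSON object that holds its "fn" and its "kwargs", one argument or row to a line. jog_arm: Moves the arm, as the interface text tells. Its arguments: {"type":"object","properties":{"targets":{"type":"array","items":{"type":"array"}},"grip_force":{"type":"number"}},"required":["targets"]}

```bash
mkdir -p pics; ls; cat > h.py <<'E'
import numpy as np, cv2
from scipy.spatial.transform import Rotation as R
from station import ctrl, optics
def shot(name, save=None):
    o=ctrl.get_obs(); c=optics.camera(name)
    if name=='wrist':
        T=np.eye(4); T[:3,:3]=R.from_euler('xyz',o['eef_rot']).as_matrix(); T[:3,3]=o['ee_pos']
        c2w=T@np.array(c['mount'])
    else: c2w=np.linalg.inv(np.array(c['world_to_cam']))
    c['c2w']=c2w
    if save: cv2.imwrite('pics/'+save,cv2.cvtColor(c['img'],cv2.COLOR_RGB2BGR))
    np.savez('last_'+name+'.npz',**{k:c[k] for k in ('img','range_z','camera_matrix','c2w')})
    return c
def load(name): return dict(np.load('last_'+name+'.npz'))
def plane(c,u,v,z):
    K=c['camera_matrix']; d=np.stack([(np.asarray(u)-K[0,2])/K[0,0],-(np.asarray(v)-K[1,2])/K[1,1],-np.ones_like(np.asarray(u,float))],-1)
    d=d@c['c2w'][:3,:3].T; o=c['c2w'][:3,3]
    return o+d*((z-o[2])/d[...,2])[...,None]
def cloud(c):
    v,u=np.mgrid[0:400,0:640].astype(float); K=c['camera_matrix']; r=c['range_z']
    p=np.stack([(u-K[0,2])/K[0,0]*r,-(v-K[1,2])/K[1,1]*r,-r],-1)
    return p@c['c2w'][:3,:3].T+c['c2w'][:3,3]
def proj(c,P):
    T=np.linalg.inv(c['c2w']); q=np.asarray(P)@T[:3,:3].T+T[:3,3]; K=c['camera_matrix']
    return K[0,0]*q[...,0]/-q[...,2]+K[0,2], K[1,1]*q[...,1]/q[...,2]+K[1,2]
E
python3 - <<'E'
from h import *
t=shot('top','top.png'); s=shot('scene','scene.png')
print(t['camera_matrix'],t['c2w'],t.keys()); print(ctrl.get_obs())
E
```

```text
pics
[[444.0617745    0.         316.43071031]
 [  0.         444.0617745  201.99768765]
 [  0.           0.           1.        ]] [[ 0.02243628  0.9920593  -0.12375366  0.44247631]
 [-0.99964909  0.02051792 -0.01675435  0.0149406 ]
 [-0.01408214  0.12408614  0.99217152  1.05805974]
 [ 0.          0.          0.          1.        ]] dict_keys(['img', 'range_z', 'camera_matrix', 'world_to_cam', 'c2w'])
{'time_s': 0.1, 'qpos': array([-1.32758775e+00,  3.00400258e-01,  1.52152239e+00,  8.36466980e-06,
        1.32073413e+00, -6.65931262e-02]), 'joint_vel': array([-0.00116618, -0.0001837 , -0.00024033, -0.00081342,  0.00100224,
       -0.00117282]), 'tau': array([ 1.30338802e-03, -5.32643437e+01, -3.53279579e+01,  7.09658233e-02,
        2.35140586e-02, -7.65492655e-05]), 'ee_pos': array([ 0.16762653, -0.52359577,  0.22395002]), 'eef_rot': array([-1.57071743e+00,  1.06121979e-03, -1.26099665e+00]), 'force': array([-0.32019806,  0.49558415, -0.5988129 ]), 'moment': array([ 0.00020758, -0.03749873, -0.01597258]), 'grip_width': 0.09401723777834266}
```

View pics/top.png

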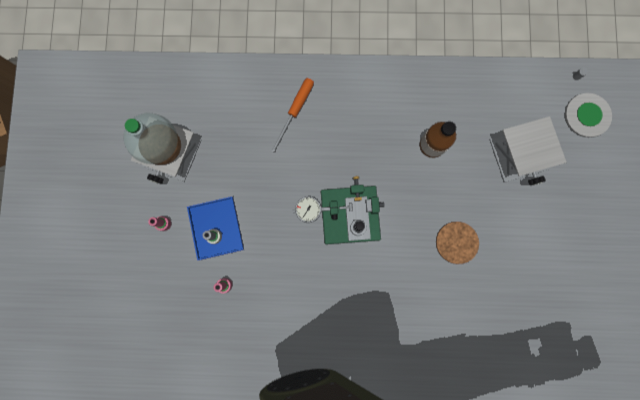

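View pics/scene.png

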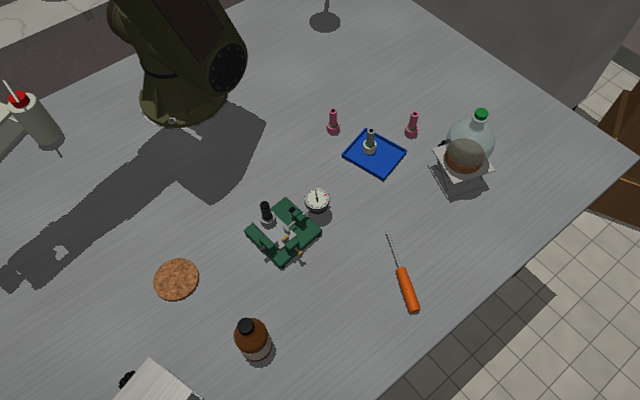

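The top view shows the gauge at about (350,215) with its dial at (308,209) on the world +y side. The master's handle is at (358,228) on the stage. The white/green bush is in the tray at (211,237), the cork mat at (457,243), and pink decoys at (160,223) and (222,286). The scene view agrees.

```bash
python3 - <<'E'
from h import *
c=load('top'); P=cloud(c); hsv=cv2.cvtColor(c['img'],cv2.COLOR_RGB2HSV); z=P[...,2]; H,S,V=cv2.split(hsv)
def rep(n,m,zz):
    m=m.astype(np.uint8); nb,l,st,ce=cv2.connectedComponentsWithStats(m)
    for i in range(1,nb):
        if st[i,4]>15: print(n,st[i],ce[i].round(1),plane(c,*ce[i],zz).round(4),'zmed',np.median(z[l==i]).round(4), 'xy',P[l==i].mean(0).round(4))
roi=np.zeros(z.shape,bool); roi[170:260,290:400]=1
g=roi&(H>50)&(H<90)&(S>80)
rep('green',g,0.024)
pts=P[g&(abs(z-.024)<.006)][:,:2].astype(np.float32); r=cv2.minAreaRect(pts*1000);print('base rect mm',r)
st=roi&(abs(z-.036)<.004)&(S<50); rep('stage',st,.036)
roi2=np.zeros(z.shape,bool); roi2[180:235,285:325]=1
rep('dial',roi2&(z>.05),.067)
rep('master',roi&(z>.07)&(V<90),.112)
tr=(H>105)&(H<125)&(S>150); rep('tray',tr,.014)
pts=P[tr][:,:2].astype(np.float32); print('tray',cv2.minAreaRect(pts*1000))
rep('cork',(np.hypot(np.mgrid[0:400,0:640][1]-457,np.mgrid[0:400,0:640][0]-243)<30)&(S>80),.010)
b=np.zeros(z.shape,bool); b[215:250,195:230]=1
rep('bush',b&~tr&(z>.012),.04); rep('bushtop',b&(z>.065),.079)
print(z[225:250:2,200:224:2].round(3))
E
```

```text
green [ 321  185   59   59 1823] [346.6 212.6] [ 0.5479 -0.0387  0.024 ] zmed 0.026 xy [ 0.5468 -0.0381  0.0348]
base rect mm ((543.7799682617188, -46.716514587402344), (126.04170989990234, 127.86932373046875), 5.528605937957764)
stage [345 196  26  44 588] [357.6 216.8] [ 0.5374 -0.0635  0.036 ] zmed 0.0373 xy [ 0.5374 -0.0635  0.0371]
dial [293 196  32  26 556] [307.9 208.6] [0.5507 0.0505 0.067 ] zmed 0.069 xy [0.5501 0.0503 0.0738]
master [354 221  11  10  82] [359.1 225.5] [ 0.5119 -0.0612  0.112 ] zmed 0.1128 xy [ 0.5112 -0.0604  0.1207]
tray [ 187  197   56   63 2255] [215.1 227.2] [0.5078 0.2705 0.014 ] zmed 0.0046 xy [0.5083 0.2718 0.0087]
tray ((509.801025390625, 177.9677734375), (145.71771240234375, 321.2603759765625), 1.959190845489502)
cork [ 436  222   43   42 1398] [457.1 242.3] [ 0.4848 -0.2988  0.01  ] zmed 0.0116 xy [ 0.4847 -0.297   0.0161]
bush [203 229  18  14 205] [212.  235.2] [0.4875 0.2703 0.04  ] zmed 0.0369 xy [0.4871 0.2677 0.0494]
bushtop [203 230  10   9  73] [207.4 234.2] [0.4878 0.2708 0.079 ] zmed 0.0802 xy [0.4878 0.2708 0.079 ]
[[ 0.006  0.006  0.00
[... 436 characters left out ...]
005  0.083  0.083  0.082  0.083  0.068  0.05   0.032  0.028
   0.023  0.004]
 [-0.     0.004  0.081  0.08   0.081  0.079  0.062  0.048  0.032  0.029
   0.024  0.008]
 [ 0.009  0.002  0.003  0.029  0.06   0.053  0.046  0.032  0.032  0.028
   0.009  0.004]
 [ 0.002  0.005  0.008  0.003  0.027  0.026  0.032  0.03   0.025  0.015
   0.004  0.006]
 [ 0.005  0.005  0.003  0.003  0.004  0.008  0.003  0.009  0.005  0.005
   0.002  0.005]
 [ 0.005  0.003  0.002  0.006  0.004  0.002  0.004  0.002  0.004  0.007
   0.005  0.005]
 [ 0.002  0.004  0.002  0.006  0.006  0.007  0.003  0.006  0.004  0.008
   0.002  0.004]
 [ 0.005  0.002  0.001  0.004  0.006  0.005  0.001  0.004  0.006  0.004
   0.005  0.003]]
```

```bash
python3 - <<'E'
from h import *
c=optics.camera('wrist'); print(np.array(c['mount']).round(3), c['camera_matrix'].round(1))
E
```

```text
[[ 1.     0.     0.001  0.   ]
 [ 0.001  0.237 -0.972 -0.159]
 [-0.     0.972  0.237  0.068]
 [ 0.     0.     0.     1.   ]] [[280.1   0.  315.6]
 [  0.  280.1 198.6]
 [  0.    0.    1. ]]
```

{"fn": "jog_arm", "kwargs": {
  "targets": [
    [9.4,[-3.4,-0.5,4.6],-0.135],
    [9.4,[-6.8,-1,9.1],-0.27],
    [9.4,[-10.2,-1.5,13.7],-0.405],
    [9.4,[-13.6,-2,18.2],-0.54],
    [9.4,[-17,-2,22.8],-0.675],
    [9.4,[-20.5,-2,27.4],-0.81],
    [9.4,[-24,-2,31.9],-0.945],
    [9.4,[-27.3,-2,36.5],-1.08],
    [9.4,[-30.7,-2,41],-1.215],
    [9.4,[-34.1,-2,45.6],-1.349]
  ]
}}

```text
time_s: 1.15
ee_pos: [0.4579, -0.1151, 0.2445]
eef_rot: [-1.571, -0.0, 0.094]
force: [0.9, -0.7, 0.9]
grip_width: 0.0939
```

{"fn": "jog_arm", "kwargs": {
  "targets": [
    [9.4,[2.5,2,2.4],0],
    [9.4,[5.4,5,4.9],0],
    [9.4,[5.4,5,4.9],0],
    [9.4,[5.4,5,4.9],0]
  ]
}}

```text
time_s: 1.55
ee_pos: [0.5064, -0.0631, 0.1938]
eef_rot: [-1.57, 0.002, 0.089]
force: [-0.6, 0.9, 0.5]
grip_width: 0.0943
```

```bash
python3 - <<'E'
from h import *
o=ctrl.get_obs(); print(o['ee_pos'],o['eef_rot'])
c=shot('wrist','w1.png'); P=cloud(c); print(c['c2w'][:3,3])
E
```

```text
[ 0.50644409 -0.06313439  0.19375747] [-1.57039098  0.00179379  0.08941677]
[0.50065805 0.00474024 0.35291107]
```

View pics/w1.png

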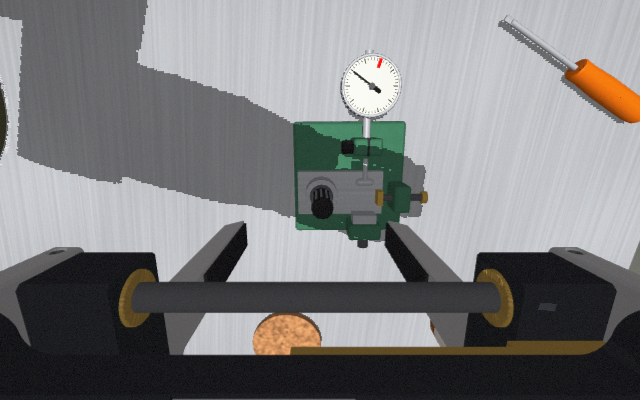

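The wrist view shows the dial at (371,86) with the needle at about 145° and the red mark at (380,63). The base spans (294..406, 122..230). The master's black handle is at (321,203), the stage is around (298..383, 170..214), and the brass nose is at (379,197).

```bash
python3 - <<'E'
from h import *
c=load('wrist'); P=cloud(c); z=P[...,2]; H,S,V=cv2.split(cv2.cvtColor(c['img'],cv2.COLOR_RGB2HSV))
vv,uu=np.mgrid[0:400,0:640]
m=((np.hypot(uu-371,vv-86)<36)&(z>.045)&(z<.09)).astype(np.uint8)
ct=max(cv2.findContours(m,0,2)[0],key=cv2.contourArea); e=cv2.fitEllipse(ct); print('ring ell',e,plane(c,*e[0],.067))
red=(np.hypot(uu-371,vv-86)<30)&((H<8)|(H>172))&(S>150); print('red',uu[red].mean(),vv[red].mean(),plane(c,uu[red].mean(),vv[red].mean(),.065))
fm=((np.hypot(uu-371,vv-86)<34)&(S<40)&(V>170)).astype(np.uint8); fm=cv2.morphologyEx(fm,cv2.MORPH_CLOSE,np.ones((7,7)))
ct=max(cv2.findContours(fm,0,2)[0],key=cv2.contourArea); e=cv2.fitEllipse(ct); print('face',e,plane(c,*e[0],.066))
g=(H>50)&(H<90)&(S>80)&(uu>285)&(uu<430)&(vv>110)&(vv<240)
gp=plane(c,uu[g],vv[g],.024); k=abs(z[g]-.024)<.008
q=(gp[k][:,:2]*1000).astype(np.float32); print('base',cv2.minAreaRect(q))
print(cv2.boundingRect(g.astype(np.uint8)))
# edges: left edge of base (x) & stage's left edge
for v in range(126,226,8):
    r=np.where(g[v])[0]; a=plane(c,r[0]-.5,float(v),.024);b=plane(c,r[-1]+.5,float(v),.024); print(v,r[0],r[-1],a[:2].round(4),b[:2].round(4))
h=(z>.09)&(z<.13)&(uu>300)&(uu<345)&(vv>180)&(vv<230); print('handle top',h.sum(),uu[h].mean(),vv[h].mean(),plane(c,uu[h].mean(),vv[h].mean(),.112),P[h].mean(0))
r,s=[x.mean() for x in (uu[h],vv[h])]
E
```

```text
ring ell ((370.4673156738281, 85.27861785888672), (59.44091796875, 66.31600952148438), 20.05292320251465) [0.54867366 0.0512632  0.067     ]
red 379.5 62.5 [0.55478886 0.0723718  0.065     ]
face ((371.1737060546875, 85.62466430664062), (65.81999206542969, 67.4919662475586), 107.0817642211914) [0.54955876 0.05117744 0.066     ]
base ((543.20654296875, -46.31324005126953), (127.34358978271484, 128.17446899414062), 5.145540714263916)
(294, 122, 117, 118)
126 294 404 [0.4746 0.0075] [0.6003 0.0187]
134 294 404 [ 0.4752 -0.0014] [0.6017 0.0099]
142 294 403 [ 0.4759 -0.0104] [0.602  0.0009]
150 294 403 [ 0.4765 -0.0194] [ 0.6035 -0.0081]
158 295 403 [ 0.4783 -0.0285] [ 0.605  -0.0172]
166 295 402 [ 0.479  -0.0379] [ 0.6054 -0.0265]
174 295 401 [ 0.4797 -0.0473] [ 0.6057 -0.036 ]
182 295 401 [ 0.4804 -0.0569] [ 0.6073 -0.0455]
190 295 410 [ 0.4811 -0.0666] [ 0.6196 -0.0542]
198 296 409 [ 0.483  -0.0763] [ 0.62  -0.064]
206 296 408 [ 0.4837 -0.0863] [ 0.6205 -0.074 ]
214 296 399 [ 0.4844 -0.0965] [ 0.6112 -0.085 ]
222 296 398 [ 0.4852 -0.1067] [ 0.6117 -0.0953]
handle top 461 321.6616052060738 205.71583514099783 [ 0.51141422 -0.05961477  0.112     ] [ 0.51157207 -0.06056816  0.10825468]
```

{"fn": "jog_arm", "kwargs": {
  "targets": [
    [8,[0.5,3,0.2],0],
    [6,[0.5,7,0.2],0],
    [5,[0.5,10,0.2],0],
    [5,[0.5,10.4,0.2],0],
    [5,[0.5,10.4,0.2],0]
  ]
}}

```text
time_s: 2.1
ee_pos: [0.5115, -0.0619, 0.0915]
eef_rot: [-1.571, -0.001, 0.087]
force: [0.3, 0.2, 0.9]
grip_width: 0.0576
```

```bash
python3 - <<'E'
from h import *
o=ctrl.get_obs(); print(o['ee_pos'],o['eef_rot'],o['grip_width'])
c=shot('wrist','w2.png')
cv2.imwrite('pics/w2c.png',cv2.resize(cv2.cvtColor(c['img'][60:310,180:480],cv2.COLOR_RGB2BGR),None,fx=2,fy=2))
E
```

```text
[ 0.51153515 -0.06189745  0.09150802] [-1.57097475e+00 -5.92474639e-04  8.68689214e-02] 0.057644640401677875
```

View pics/w2c.png

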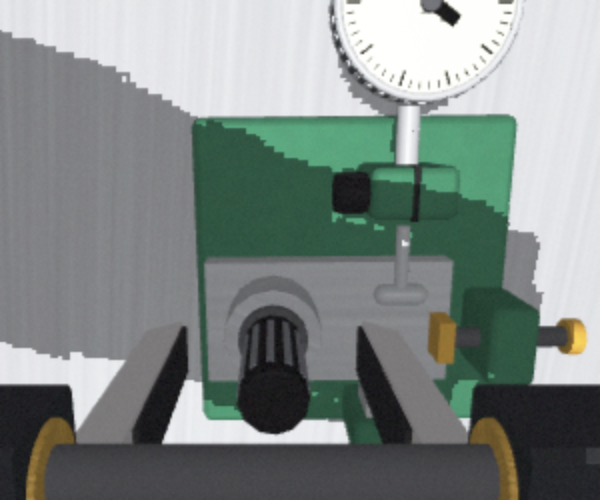

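```bash
python3 - <<'E'
from h import *
c=load('wrist'); 
G=np.array([.560,-.063]); a=.092
def gg(u,v,z):
    p=plane(c,180+u/2.-.25,60+v/2.-.25,z)[:2]-G; return (np.array([[np.cos(a),np.sin(a)],[-np.sin(a),np.cos(a)]])@p*1000).round(1)
for n,u,v,z in [('handle top c',272,398,.112),('handle bottom edge',272,433,.112),('disc left',226,325,.060),('disc right',320,325,.06),('disc top edge',272,278,.06),('bar left',374,294,.048),('bar right',428,294,.048),('bar front',401,305,.048),('bar back',401,283,.048),
 ('stage TL',205,257,.036),('stage TR',453,257,.036),('base TL',194,117,.024),('base TR',516,117,.024),('base BL',206,418,.024),('nose L top',430,316,.053),('nose bot',432,362,.053),('dial',429,2,.066)]: print(n,gg(u,v,z))
o=ctrl.get_obs();print(o['ee_pos'])
p=np.array(o['ee_pos'])[:2]-G; print(np.array([[np.cos(a),np.sin(a)],[-np.sin(a),np.cos(a)]])@p*1000)
E
```

```text
handle top c [-48.1   6.7]
handle bottom edge [-48.1  -3.7]
disc left [-64.5  10. ]
disc right [-30.8   9.8]
disc top edge [-47.9  27.2]
bar left [-9.7 17.9]
bar right [10.6 17.8]
bar front [ 0.6 13.5]
bar back [ 0.2 22.1]
stage TL [-74.1  30. ]
stage TR [22.9 29.4]
base TL [-77.9  83.1]
base TR [47.4 82.4]
base BL [-77.5 -45.3]
nose L top [10.4 10.7]
nose bot [12.2 -7.4]
dial [1.000e-01 1.145e+02]
[ 0.51209499 -0.06181766  0.09233517]
[-47.59379501   5.57838126]
```

{"fn": "jog_arm", "kwargs": {
  "targets": [
    [3,[0,0.3,0],0],
    [1.5,[0,0.3,0],0],
    [1,[0,0.3,0],0],
    [1,[0,0.3,0],0],
    [1,[0,0.3,0],0],
    [1,[0,0.3,0],0],
    [1,[0,0.3,0],0]
  ],
  "grip_force": 15
}}

```text
time_s: 2.85
ee_pos: [0.5116, -0.0611, 0.0877]
eef_rot: [-1.571, -0.0, 0.088]
force: [-2.0, 0.4, 6.1]
grip_width: 0.0199
```

{"fn": "jog_arm", "kwargs": {
  "targets": [
    [1,[0,0,-0.25],0],
    [1,[0,0,-0.5],0],
    [1,[0.5,0,-0.5],0],
    [1,[1,0,-0.5],0],
    [1,[1.5,0,-0.5],0],
    [1,[2,0,-0.5],0],
    [1,[2,0,-0.5],0]
  ]
}}

```text
time_s: 3.55
ee_pos: [0.5325, -0.0644, 0.0878]
eef_rot: [-1.571, -0.001, 0.088]
force: [1.5, -0.3, 4.0]
grip_width: 0.0196
```

```bash
cat >> h.py <<'E'
G=np.array([.560,-.063]); a=.092; RG=np.array([[np.cos(a),np.sin(a)],[-np.sin(a),np.cos(a)]])
def g2(p): return (RG@(np.asarray(p)[:2]-G)*1000).round(2)
def st():
    o=ctrl.get_obs(); print('t',round(o['time_s'],2),'g',g2(o['ee_pos']),'z',round(o['ee_pos'][2]*1000,2),'rot',o['eef_rot'].round(4),'F(g)',(RG@o['force'][:2]).round(2),o['force'][2].round(2),'M',o['moment'].round(3),'w',round(o['grip_width']*1000,2))
E
python3 - <<'E'
from h import *
st(); c=shot('wrist','w3.png')
cv2.imwrite('pics/w3c.png',cv2.resize(cv2.cvtColor(c['img'][60:310,180:480],cv2.COLOR_RGB2BGR),None,fx=2,fy=2))
E
```

```text
t 3.55 g [-27.46   1.12] z 87.77 rot [-1.5711e+00 -1.3000e-03  8.8100e-02] F(g) [ 1.5  -0.45] 4.02 M [ 0.001 -0.373 -0.025] w 19.59
```

View pics/w3c.png

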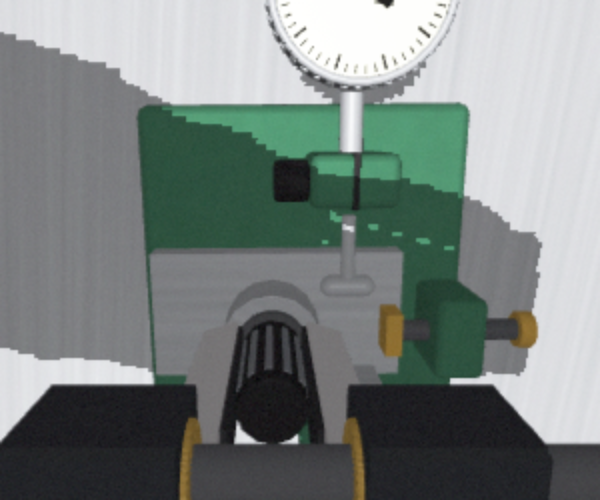

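The master is gripped and stands at gauge x ≈ -27, y ≈ +2 (handle top at crop (272,408)). The path to the gap is clear.

{"fn": "jog_arm", "kwargs": {
  "targets": [
    [1,[0.4,-0.02,0],0],
    [1,[0.8,-0.02,0],0],
    [1,[1.2,-0.02,0],0],
    [1,[1.6,-0.02,0],0],
    [1,[1.9,-0.02,0],0],
    [1,[1.9,-0.02,0],0]
  ]
}}

```text
time_s: 4.2
ee_pos: [0.5511, -0.0627, 0.0878]
eef_rot: [-1.571, -0.0, 0.088]
force: [-0.8, 0.7, 4.3]
grip_width: 0.0195
```

```bash
python3 -c "
from h import *
st()"
```

```text
t 4.2 g [-8.78  1.16] z 87.78 rot [-1.5709e+00 -4.0000e-04  8.8100e-02] F(g) [-0.71  0.79] 4.28 M [-0.025 -0.011  0.018] w 19.49
```

{"fn": "jog_arm", "kwargs": {
  "targets": [
    [1,[0.1,0,0],0],
    [1,[0.2,0,0],0],
    [1,[0.25,0,0],0],
    [1,[0.25,0,0],0]
  ]
}}

```text
time_s: 4.6
ee_pos: [0.5533, -0.0625, 0.0878]
eef_rot: [-1.571, 0.0, 0.088]
force: [-1.6, 0.6, 6.2]
grip_width: 0.0196
```

```bash
python3 -c "
from h import *
st()"
```

```text
t 4.6 g [-6.59  1.12] z 87.77 rot [-1.5708  0.      0.088 ] F(g) [-1.56  0.75] 6.15 M [-0.032  0.361  0.031] w 19.57
```

{"fn": "jog_arm", "kwargs": {
  "targets": [
    [1,[0.05,0,0],0],
    [1,[0.1,0,0],0],
    [1,[0.15,0,0],0],
    [1,[0.15,0,0],0]
  ]
}}

```text
time_s: 5.0
ee_pos: [0.5548, -0.0623, 0.0878]
eef_rot: [-1.571, 0.0, 0.088]
force: [-2.5, -0.3, 5.4]
grip_width: 0.0197
```

```bash
python3 -c "
from h import *
st()"
```

```text
t 5.0 g [-5.11  1.15] z 87.76 rot [-1.5708e+00  1.0000e-04  8.8000e-02] F(g) [-2.47 -0.07] 5.39 M [-0.047  0.341  0.012] w 19.75
```

{"fn": "jog_arm", "kwargs": {
  "targets": [
    [1,[0.03,0,0],0],
    [1,[0.06,0,0],0],
    [1,[0.06,0,0],0]
  ]
}}

```text
time_s: 5.3
ee_pos: [0.5554, -0.0623, 0.0878]
eef_rot: [-1.571, 0.0, 0.088]
force: [-3.0, -0.5, 6.0]
grip_width: 0.0199
```

```bash
python3 -c "
from h import *
st()"
```

```text
t 5.3 g [-4.54  1.15] z 87.79 rot [-1.5708e+00  1.0000e-04  8.8100e-02] F(g) [-3.03 -0.22] 6.04 M [-0.072  0.424 -0.04 ] w 19.91
```

{"fn": "jog_arm", "kwargs": {
  "targets": [
    [1,[0.03,0,0],0],
    [1,[0.06,0,0],0],
    [1,[0.06,0,0],0]
  ]
}}

```text
time_s: 5.6
ee_pos: [0.556, -0.0622, 0.0878]
eef_rot: [-1.571, 0.0, 0.088]
force: [-2.6, 0.8, 4.8]
grip_width: 0.0197
```

```bash
python3 - <<'E'
from h import *
st(); c=shot('wrist','w4.png')
cv2.imwrite('pics/w4c.png',cv2.resize(cv2.cvtColor(c['img'][60:310,180:480],cv2.COLOR_RGB2BGR),None,fx=2,fy=2))
E
```

```text
t 5.6 g [-3.95  1.15] z 87.77 rot [-1.5708e+00  2.0000e-04  8.8000e-02] F(g) [-2.48  1.  ] 4.78 M [-0.043  0.452 -0.073] w 19.69
```

View pics/w4c.png

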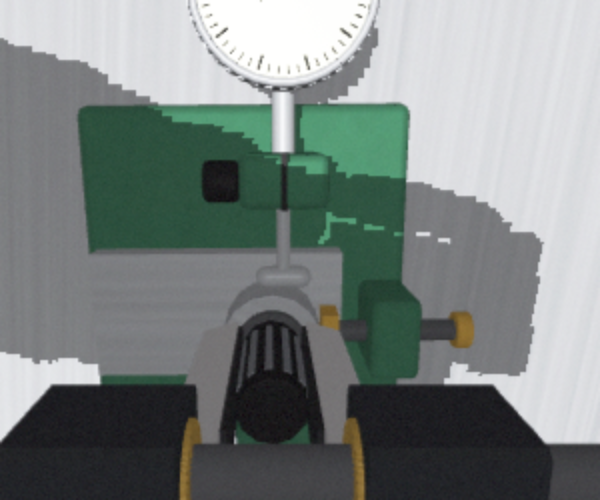

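The master's disc is under the plunger bar at (283,275). The brass nose's left edge at crop x ≈ 319 is almost touching the disc.

{"fn": "jog_arm", "kwargs": {
  "targets": [
    [1,[0.03,0,0],0],
    [1,[0.06,0,0],0],
    [1,[0.06,0,0],0]
  ]
}}

```text
time_s: 5.95
ee_pos: [0.5565, -0.0621, 0.0878]
eef_rot: [-1.571, 0.0, 0.088]
force: [-2.7, 0.5, 6.2]
grip_width: 0.0197
```

```bash
python3 -c "
from h import *
st()"
```

```text
t 5.95 g [-3.37  1.17] z 87.76 rot [-1.5708e+00  2.0000e-04  8.8000e-02] F(g) [-2.66  0.71] 6.25 M [-0.003  0.485  0.024] w 19.73
```

{"fn": "jog_arm", "kwargs": {
  "targets": [
    [1,[0.03,0,0],0],
    [1,[0.07,0,0],0],
    [1,[0.07,0,0],0]
  ]
}}

```text
time_s: 6.25
ee_pos: [0.5567, -0.0621, 0.0878]
eef_rot: [-1.571, 0.002, 0.088]
force: [-7.0, -0.9, 9.6]
grip_width: 0.0198
```

```bash
python3 -c "
from h import *
st()"
```

```text
t 6.25 g [-3.17  1.17] z 87.78 rot [-1.5707  0.0016  0.0881] F(g) [-7.05 -0.27] 9.58 M [-0.088  1.294 -0.05 ] w 19.76
```

Seated: the push rose to 7 N, about 4.3 N of it on the backstop above the 2.7 N sliding drag, with the TCP at x = -3.2. Now I'll let go.

{"fn": "jog_arm", "kwargs": {
  "targets": [
    [3,[-0.03,0,0],0],
    [4.5,[-0.05,0,0],0],
    [5,[-0.05,0,0],0],
    [5,[-0.05,0,0],0]
  ]
}}

```text
time_s: 6.65
ee_pos: [0.5567, -0.0621, 0.0874]
eef_rot: [-1.571, 0.0, 0.088]
force: [0.7, -0.2, -0.4]
grip_width: 0.0476
```

{"fn": "jog_arm", "kwargs": {
  "targets": [
    [5,[0,-3,0],0],
    [5,[0,-7,0],0],
    [5,[0,-10,0],0],
    [5,[0,-10,0],0]
  ]
}}

```text
time_s: 7.05
ee_pos: [0.5582, -0.0624, 0.1918]
eef_rot: [-1.573, -0.007, 0.088]
force: [-0.6, -0.5, -0.9]
grip_width: 0.0504
```

```bash
python3 - <<'E'
from h import *
st(); c=shot('wrist','w5.png')
cv2.imwrite('pics/w5c.png',cv2.resize(cv2.cvtColor(c['img'][40:240,220:420],cv2.COLOR_RGB2BGR),None,fx=3,fy=3,interpolation=cv2.INTER_CUBIC))
E
```

```text
t 7.05 g [-1.75  0.8 ] z 191.83 rot [-1.5725 -0.0066  0.088 ] F(g) [-0.63 -0.48] -0.91 M [-0.032 -0.1   -0.03 ] w 50.4
```

View pics/w5c.png

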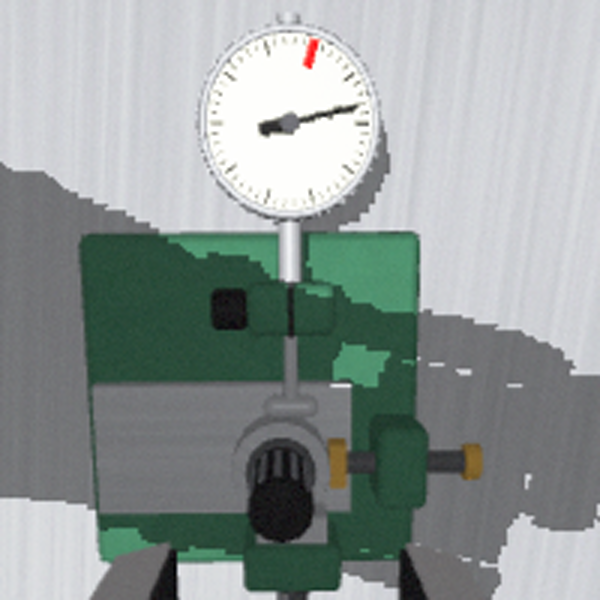

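Reading the picture: the needle tip is at (360,105) about the dial centre (288,123), and the red mark is at (311,53). The master is in the gap, touching the nose and plunger. Next I'll go over the dial.

{"fn": "jog_arm", "kwargs": {
  "targets": [
    [7.5,[0.1,0,4],0],
    [7.5,[0.1,1,8],0],
    [7.5,[0.1,4,11.4],0],
    [7.5,[0.1,6,11.4],0],
    [7.5,[0.1,6,11.4],0],
    [7.5,[0.1,6,11.4],0]
  ]
}}

```text
time_s: 7.7
ee_pos: [0.5476, 0.0512, 0.1273]
eef_rot: [-1.571, 0.001, 0.088]
force: [0.1, -0.1, -0.4]
grip_width: 0.0751
```

```bash
cat > ang.py <<'E'
from h import *
st(); c=shot('wrist','wd.png'); D=G+RG.T@[0,.115]
H,S,V=cv2.split(cv2.cvtColor(c['img'],cv2.COLOR_RGB2HSV)); vv,uu=np.mgrid[0:400,0:640].astype(float)
zf=.066
W=plane(c,uu,vv,zf)[...,:2]; 
near=np.hypot(*(W-D).transpose(2,0,1))<.035
wm=(near&(S<50)&(V>150)).astype(np.uint8); wm=cv2.morphologyEx(wm,cv2.MORPH_CLOSE,np.ones((9,9)))
ct=max(cv2.findContours(wm,0,2)[0],key=cv2.contourArea)
w=plane(c,ct[:,0,0].astype(float),ct[:,0,1].astype(float),zf)[:,:2].astype(np.float32)*1000
(cx,cy),r=cv2.minEnclosingCircle(w); e=cv2.fitEllipse(w); print('face circle gauge',g2([cx/1000,cy/1000]),r,'ell',g2(np.array(e[0])/1000),e[1])
C=np.array(e[0])/1000; Q=(W-C)@RG.T; rr=np.hypot(Q[...,0],Q[...,1])
red=(rr<.028)&((H<8)|(H>172))&(S>120)
q=Q[red].mean(0); ra=np.arctan2(q[1],q[0]); print('red',red.sum(),q*1000,'ang',ra)
blk=(rr<.0215)&(rr>.008)&(V<110)&~red
an=np.arctan2(Q[...,1],Q[...,0]); 
far=blk&(rr>.013)&(rr<.0185); q=Q[far].mean(0); na=np.arctan2(q[1],q[0]); print('needle',far.sum(),q*1000,'ang',na,'| bezel',ra-2.513,'needle joint',na-2.513,'diff',ra-na)
# centre-free: needle line fit through all dark pixels
pts=(Q[blk&(rr<.019)]*1000).astype(np.float32); l=cv2.fitLine(pts,cv2.DIST_HUBER,0,.01,.01).ravel(); print('line ang',np.arctan2(l[1],l[0]),'offset',l[2]*l[1]-l[3]*l[0])
u,v=proj(c,[*C,zf]); u,v=int(u),int(v); cv2.imwrite('pics/wdc.png',cv2.resize(cv2.cvtColor(c['img'][v-80:v+80,u-90:u+90],cv2.COLOR_RGB2BGR),None,fx=3,fy=3,interpolation=cv2.INTER_CUBIC))
E
python3 ang.py
```

```text
t 7.7 g [ -1.9  114.86] z 127.3 rot [-1.5708e+00  1.2000e-03  8.7700e-02] F(g) [ 0.11 -0.15] -0.38 M [-0.045 -0.036  0.039] w 75.07
face circle gauge [  3.67 112.34] 31.502016067504883 ell [-3.0000e-02  1.1454e+02] (49.7869758605957, 52.607818603515625)
red 48 [ 6.25355825 17.40801543] ang 1.2259186597217628
needle 17 [15.47319125  2.72442904] ang 0.17428771015840486 | bezel -1.287081340278237 needle joint -2.338712289841595 diff 1.051630949563358
line ang 0.22142805 offset 0.6041408
```

{"fn": "jog_arm", "kwargs": {
  "targets": [
    [7.5,[0.19,3,0],0],
    [7.5,[0.19,5,0],0],
    [7,[0.19,5.4,0],0],
    [6.2,[0.19,5.4,0],0],
    [5.5,[0.19,5.4,0],0],
    [5,[0.19,5.4,0],0],
    [5,[0.19,5.4,0],0],
    [5,[0.19,5.4,0],0]
  ],
  "grip_force": 12
}}

```text
time_s: 8.55
ee_pos: [0.5495, 0.0514, 0.0749]
eef_rot: [-1.571, -0.0, 0.088]
force: [-4.5, -1.8, 1.9]
grip_width: 0.0569
```

```bash
python3 -c "
from h import *
st()"
```

```text
t 8.55 g [8.0000e-02 1.1485e+02] z 74.91 rot [-1.5712e+00 -1.0000e-04  8.7900e-02] F(g) [-4.68 -1.42] 1.87 M [-0.413  0.959  0.029] w 56.94
```

{"fn": "jog_arm", "kwargs": {
  "targets": [
    [5,[0,0,0],0.12],
    [5,[0,0,0],0.25],
    [5,[0,0,0],0.38],
    [5,[0,0,0],0.51],
    [5,[0,0,0],0.64],
    [5,[0,0,0],0.77],
    [5,[0,0,0],0.9],
    [5,[0,0,0],1.0],
    [5,[0,0,0],1.0],
    [5,[0,0,0],1.0]
  ]
}}

```text
time_s: 9.55
ee_pos: [0.5497, 0.0513, 0.0749]
eef_rot: [-1.571, -0.001, -0.909]
force: [-5.6, -3.4, 4.8]
grip_width: 0.0576
```

```bash
python3 ang.py
```

```text
t 9.55 g [  0.24 114.79] z 74.9 rot [-1.5706e+00 -7.0000e-04 -9.0950e-01] F(g) [-5.92 -2.87] 4.81 M [-0.611  1.041 -0.021] w 57.57
face circle gauge [ -0.14 114.52] 25.993927001953125 ell [-4.0000e-02  1.1447e+02] (51.0555534362793, 51.11811828613281)
red 68 [18.82328959  5.06144243] ang 0.26267934933381615
needle 22 [15.06217682  2.96156738] ang 0.19414615340923505 | bezel -2.250320650666184 needle joint -2.318853846590765 diff 0.0685331959245811
line ang 0.21638772 offset 0.37406492
```

View pics/wdc.png

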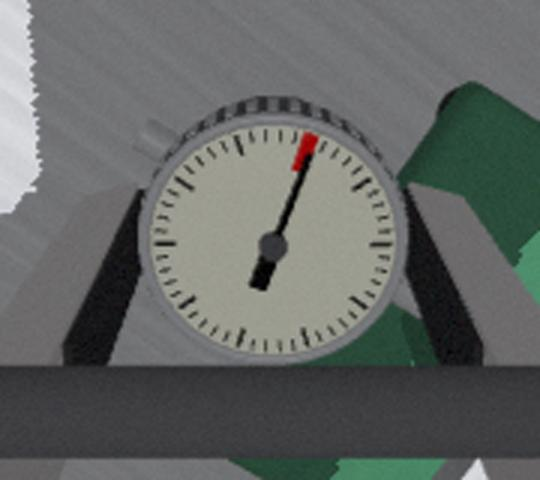

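The red mark at (306,150) lies slightly counter-clockwise of the needle, whose tip is at (309,155). I'll measure the remaining angle using only the outer part of the mark, which the needle doesn't cover.

```bash
cat > ang2.py <<'E'
from h import *
c=load('wrist'); H,S,V=cv2.split(cv2.cvtColor(c['img'],cv2.COLOR_RGB2HSV)); vv,uu=np.mgrid[0:400,0:640].astype(float)
def pol(zf,C): 
    Q=(plane(c,uu,vv,zf)[...,:2]-C)@RG.T; return Q,np.hypot(Q[...,0],Q[...,1])
C=G+RG.T@[-.00004,.1145]; Q,r=pol(.066,C)
red=(r<.028)&((H<8)|(H>172))&(S>120)
for lo,hi in [(.015,.018),(.018,.02),(.02,.0215),(.0215,.023),(.023,.026)]:
    k=red&(r>lo)&(r<hi)
    if k.sum()>2: t=np.arctan2(Q[k][:,1],Q[k][:,0]); print(lo,k.sum(),'red mean',t.mean().round(3),'min',t.min().round(3),'max',t.max().round(3))
d=(V<90)&(r<.024)&~red
# hub and needle: dark pixels weighted, radial bins about the hub
for lo,hi in [(-.011,-.006),(.005,.008),(.008,.011),(.011,.014),(.014,.017),(.017,.0195),(.0195,.0225)]:
    s=Q@np.array([np.cos(.21),np.sin(.21)]); n=Q@np.array([-np.sin(.21),np.cos(.21)])
    k=(s>lo)&(s<hi)&(abs(n)<.0035); w=np.clip(150-V[k].astype(float),0,None); w*= (S[k]<100)
    print('bin',lo,'n',(w@n[k]/w.sum()*1000).round(3),'s',(w@s[k]/w.sum()*1000).round(2))
E
python3 ang2.py
```

```text
0.015 7 red mean 0.289 min 0.226 max 0.339
0.018 11 red mean 0.275 min 0.206 max 0.331
0.02 10 red mean 0.264 min 0.196 max 0.317
0.0215 12 red mean 0.25 min 0.18 max 0.325
0.023 22 red mean 0.255 min 0.188 max 0.32
bin -0.011 n -0.194 s -8.74
bin 0.005 n -0.167 s 6.31
bin 0.008 n -0.292 s 9.43
bin 0.011 n -0.172 s 12.48
bin 0.014 n -0.166 s 15.59
bin 0.017 n -0.757 s 18.65
bin 0.0195 n -0.588 s 20.41
```

{"fn": "jog_arm", "kwargs": {
  "targets": [
    [5,[0,0,0],0.045],
    [5,[0,0,0],0.045],
    [5,[0,0,0],0.045]
  ]
}}

```text
time_s: 9.9
ee_pos: [0.5497, 0.0513, 0.0749]
eef_rot: [-1.571, -0.001, -0.954]
force: [-4.5, -3.2, 4.3]
grip_width: 0.0576
```

{"fn": "jog_arm", "kwargs": {
  "targets": [
    [7.5,[0,0,0],0],
    [7.5,[0,0,0],0],
    [7.5,[0,0,0],0],
    [7.5,[0,-1,0],0],
    [7.5,[0,-4,0],0],
    [7.5,[0,-6,0],0],
    [7.5,[0,-6,0],0]
  ]
}}

```text
time_s: 10.6
ee_pos: [0.5509, 0.0518, 0.137]
eef_rot: [-1.566, -0.003, -0.957]
force: [-0.2, 0.4, 0.3]
grip_width: 0.0752
```

```bash
python3 ang.py; python3 ang2.py
```

```text
t 10.6 g [  1.5  115.14] z 137.01 rot [-1.5663 -0.0029 -0.9565] F(g) [-0.21  0.42] 0.28 M [-0.027 -0.032 -0.076] w 75.2
face circle gauge [9.000e-02 1.129e+02] 27.311716079711914 ell [1.1000e-01 1.1424e+02] (49.72358322143555, 51.24000549316406)
red 37 [19.26684948  4.52979393] ang 0.230914476935019
needle 11 [14.7333508   3.43083451] ang 0.22878469514327612 | bezel -2.282085523064981 needle joint -2.284215304856724 diff 0.002129781791742863
line ang 0.21299563 offset -0.20397943
0.015 3 red mean 0.198 min 0.133 max 0.284
0.018 8 red mean 0.223 min 0.151 max 0.295
0.02 7 red mean 0.211 min 0.144 max 0.284
0.0215 6 red mean 0.216 min 0.173 max 0.257
0.023 11 red mean 0.217 min 0.152 max 0.276
bin -0.011 n -0.142 s -8.44
bin 0.005 n 0.058 s 6.28
bin 0.008 n -0.03 s 9.49
bin 0.011 n -0.066 s 12.64
bin 0.014 n 0.044 s 15.55
bin 0.017 n -1.895 s 18.81
bin 0.0195 n nan s nanang2.py:15: RuntimeWarning: invalid value encountered in scalar divide
  print('bin',lo,'n',(w@n[k]/w.sum()*1000).round(3),'s',(w@s[k]/w.sum()*1000).round(2))
```

View pics/wdc.png

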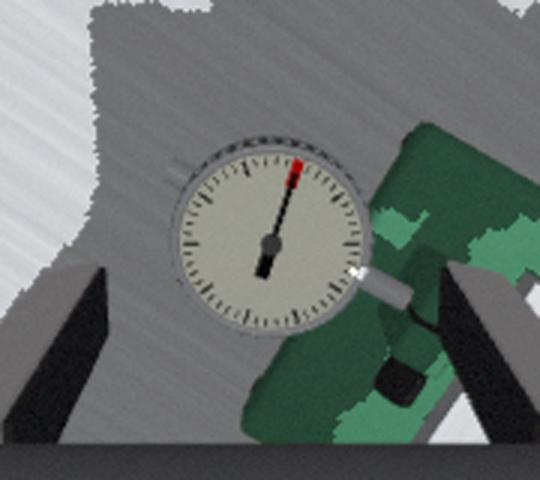

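The red mark and needle now coincide: both run along (271,243)→(296,165) and the angles agree within about 0.01 rad. Next I'll go back to the master.

{"fn": "jog_arm", "kwargs": {
  "targets": [
    [6,[0,-2,0],-0.13],
    [5,[1.5,-3,-1],-0.26],
    [5,[4,-3,-2.6],-0.39],
    [5,[6.5,-3,-4.2],-0.52],
    [5,[9,-3,-5.8],-0.65],
    [5,[9.66,-3,-6.2],-0.78],
    [5,[9.66,-3,-6.2],-0.91],
    [5,[9.66,-3,-6.2],-1.045],
    [5,[9.66,-3,-6.2],-1.045],
    [5,[9.66,-3,-6.2],-1.045]
  ]
}}

```text
time_s: 11.65
ee_pos: [0.5543, -0.0629, 0.1629]
eef_rot: [-1.571, 0.001, 0.084]
force: [0.2, 0.3, -0.7]
grip_width: 0.0504
```

```bash
python3 - <<'E'
from h import *
st(); c=shot('wrist','w6.png')
P=cloud(c); z=P[...,2]; vv,uu=np.mgrid[0:400,0:640]
H,S,V=cv2.split(cv2.cvtColor(c['img'],cv2.COLOR_RGB2HSV))
u,v=proj(c,[.556,-.0629,.112]); print(u,v)
m=((np.hypot(uu-u,vv-v)<45)&(V<70)&(z>.103)&(z<.125)).astype(np.uint8)
ct=max(cv2.findContours(m,0,2)[0],key=cv2.contourArea)
w=plane(c,ct[:,0,0].astype(float),ct[:,0,1].astype(float),.112)[:,:2].astype(np.float32)*1000
w2=np.array([g2(q/1000) for q in w]); print('gauge extents at z=.112 x',w2[:,0].min(),w2[:,0].max(),'y',w2[:,1].min(),w2[:,1].max())
E
```

```text
t 11.65 g [-5.7   0.61] z 162.92 rot [-1.5705e+00  1.0000e-03  8.4100e-02] F(g) [0.26 0.3 ] -0.67 M [-0.066 -0.049 -0.031] w 50.36
317.84945137332085 219.85398526171934
gauge extents at z=.112 x -13.31 6.36 y -8.83 11.76
```

{"fn": "jog_arm", "kwargs": {
  "targets": [
    [5,[0.15,3,0.05],-0.006],
    [5,[0.15,6,0.05],-0.006],
    [5,[0.15,7.5,0.05],-0.006],
    [5,[0.15,7.5,0.05],-0.006],
    [3,[0.15,7.5,0.05],-0.006],
    [1,[0.15,7.5,0.05],-0.006],
    [1,[0.15,7.5,0.05],-0.006],
    [1,[0.15,7.5,0.05],-0.006],
    [1,[0.15,7.5,0.05],-0.006],
    [1,[0.15,7.5,0.05],-0.006]
  ],
  "grip_force": 15
}}

```text
time_s: 12.7
ee_pos: [0.5562, -0.0624, 0.0892]
eef_rot: [-1.571, -0.001, 0.094]
force: [-0.6, 0.8, 5.5]
grip_width: 0.0199
```

```bash
python3 -c "
from h import *
st()"
```

```text
t 12.7 g [-3.69  0.96] z 89.18 rot [-1.571e+00 -9.000e-04  9.400e-02] F(g) [-0.53  0.86] 5.46 M [-0.015  0.149 -0.016] w 19.89
```

{"fn": "jog_arm", "kwargs": {
  "targets": [
    [1,[-0.5,-0.02,0.05],0],
    [1,[-1.2,-0.03,0.05],0],
    [1,[-2,-0.03,0.05],0],
    [1,[-2.8,-0.03,0.05],0],
    [1,[-3.6,-0.03,0.05],0],
    [1,[-4.4,-0.1,0.05],0],
    [1,[-4.4,-1,0.05],0],
    [1,[-4.4,-3,0.05],0],
    [1,[-4.4,-6,0.05],0],
    [1,[-4.4,-6,0.05],0]
  ],
  "grip_force": 20
}}

```text
time_s: 13.7
ee_pos: [0.5134, -0.0662, 0.1521]
eef_rot: [-1.572, -0.005, 0.094]
force: [0.2, -0.5, -1.8]
grip_width: 0.02
```

```bash
python3 - <<'E'
from h import *
st(); c=shot('wrist','w7.png')
o=ctrl.get_obs(); y=o['eef_rot'][2]; d=np.array([.4848,-.2985])-o['ee_pos'][:2]; print('to mat tool x,z cm',(d@[np.cos(y),np.sin(y)])*100,(d@[-np.sin(y),np.cos(y)])*100)
print(o['ee_pos'])
E
```

```text
t 13.7 g [-46.66   1.1 ] z 152.14 rot [-1.5722 -0.005   0.094 ] F(g) [ 0.14 -0.52] -1.79 M [-0.026 -0.134  0.081] w 19.98
to mat tool x,z cm -4.953088725575265 -22.881419860178486
[ 0.51263566 -0.06604695  0.14991584]
```

{"fn": "jog_arm", "kwargs": {
  "targets": [
    [1,[-0.8,0,-3.5],0],
    [1,[-1.7,0,-8],0],
    [1,[-2.7,0,-12.5],0],
    [1,[-3.7,0,-17],0],
    [1,[-4.6,0,-21],0],
    [1,[-4.95,0,-22.85],0],
    [1,[-4.95,0,-22.85],0],
    [1,[-4.95,3,-22.85],0],
    [1,[-4.95,6,-22.85],0],
    [1,[-4.95,6,-22.85],0]
  ]
}}

```text
time_s: 14.75
ee_pos: [0.4827, -0.2955, 0.0845]
eef_rot: [-1.566, 0.006, 0.095]
force: [0.7, -0.6, -1.7]
grip_width: 0.0197
```

```bash
python3 - <<'E'
from h import *
st(); c=shot('wrist','w8.png'); print(ctrl.get_obs()['ee_pos'])
H,S,V=cv2.split(cv2.cvtColor(c['img'],cv2.COLOR_RGB2HSV)); vv,uu=np.mgrid[0:400,0:640]
W=plane(c,uu.astype(float),vv.astype(float),.01); k=(S>90)&(H>5)&(H<25)&(np.hypot(W[...,0]-.485,W[...,1]+.2985)<.075)
p=W[k][:,:2]; print('mat visible extents',p.min(0),p.max(0))
E
```

```text
t 14.75 g [ -98.29 -224.46] z 84.51 rot [-1.5656  0.0057  0.0951] F(g) [ 0.62 -0.65] -1.74 M [-0.    -0.128 -0.03 ] w 19.66
[ 0.48376272 -0.29638232  0.08708746]
mat visible extents [ 0.43583927 -0.36548751] [ 0.53358051 -0.24888087]
```

{"fn": "jog_arm", "kwargs": {
  "targets": [
    [1,[0,0.8,-0.2],0],
    [1,[0,1.5,-0.2],0],
    [1,[0,1.9,-0.2],0],
    [1,[0,1.9,-0.2],0],
    [1,[0,1.9,-0.2],0]
  ]
}}

```text
time_s: 15.3
ee_pos: [0.4846, -0.3002, 0.0699]
eef_rot: [-1.571, -0.0, 0.094]
force: [-0.3, 0.1, -1.1]
grip_width: 0.0195
```

```bash
python3 -c "
from h import *
st()"
```

```text
t 15.3 g [ -96.9  -229.26] z 69.91 rot [-1.571e+00 -3.000e-04  9.390e-02] F(g) [-0.3   0.18] -1.14 M [-0.052 -0.079 -0.006] w 19.51
```

Expected contact is at z ≈ 0.063.

{"fn": "jog_arm", "kwargs": {
  "targets": [
    [1,[0,0.3,0],0],
    [1,[0,0.55,0],0],
    [1,[0,0.6,0],0],
    [1,[0,0.6,0],0]
  ]
}}

```text
time_s: 15.7
ee_pos: [0.4844, -0.3001, 0.0635]
eef_rot: [-1.571, 0.0, 0.094]
force: [0.1, -0.5, -1.8]
grip_width: 0.0192
```

{"fn": "jog_arm", "kwargs": {
  "targets": [
    [1,[0,0.03,0],0],
    [1,[0,0.06,0],0],
    [1,[0,0.06,0],0]
  ]
}}

```text
time_s: 16.0
ee_pos: [0.4846, -0.3002, 0.0632]
eef_rot: [-1.571, -0.0, 0.094]
force: [0.1, 0.1, -0.4]
grip_width: 0.02
```

{"fn": "jog_arm", "kwargs": {
  "targets": [
    [2.5,[0,0.02,0],0],
    [3.5,[0,0.02,0],0],
    [5,[0,0.02,0],0],
    [5,[0,0.02,0],0],
    [5,[0,0,0],0],
    [5,[0,-3,0],0],
    [5,[0,-7,0],0],
    [5,[0,-10,0],0],
    [5,[0,-11,0],0]
  ]
}}

```text
time_s: 16.9
ee_pos: [0.4853, -0.3007, 0.1762]
eef_rot: [-1.574, -0.004, 0.094]
force: [-0.8, -0.5, 1.0]
grip_width: 0.05
```

```bash
python3 - <<'E'
from h import *
st(); c=shot('wrist','w9.png')
cv2.imwrite('pics/w9c.png',c['img'][120:320,200:460,::-1])
P=cloud(c);z=P[...,2]; k=(abs(P[...,0]-.4846)<.03)&(abs(P[...,1]+.299)<.04)&(z>.075)&(z<.1); print('top pts',k.sum(),P[k].mean(0) if k.any() else 0)
t=shot('top'); Pt=cloud(t);z=Pt[...,2]; k=(abs(Pt[...,0]-.4846)<.03)&(abs(Pt[...,1]+.299)<.04)&(z>.07)&(z<.11); print('top cam',k.sum(),Pt[k].mean(0) if k.any() else 0)
o=ctrl.get_obs(); y=o['eef_rot'][2]; d=np.array([.4875,.2705])-o['ee_pos'][:2]; print('to bush tool x,z cm',(d@[np.cos(y),np.sin(y)])*100,(d@[-np.sin(y),np.cos(y)])*100,o['ee_pos'])
E
```

```text
t 16.9 g [ -96.24 -229.82] z 176.22 rot [-1.5739 -0.0035  0.0941] F(g) [-0.85 -0.39] 0.99 M [-0.044 -0.079 -0.012] w 50.05
top pts 381 [ 0.48448852 -0.30016792  0.08401618]
top cam 87 [ 0.4855872  -0.29952748  0.08508584]
to bush tool x,z cm 5.631414428069257 56.806012848463695 [ 0.48475007 -0.30033801  0.17377602]
```

{"fn": "jog_arm", "kwargs": {
  "targets": [
    [5,[0,-0.5,3],0],
    [5,[0.5,-0.5,7.5],0],
    [5,[1,-0.5,12],0],
    [5,[1.5,-0.5,16.8],0],
    [5,[2,-0.5,21.6],0],
    [5,[2.5,-0.5,26.4],0],
    [5,[3,-0.5,31.2],0],
    [5,[3.5,-0.5,36],0],
    [5,[4,-0.5,40.8],0],
    [5,[4.5,-0.5,45.6],0]
  ]
}}

```text
time_s: 18.0
ee_pos: [0.4855, 0.1599, 0.176]
eef_rot: [-1.571, 0.003, 0.094]
force: [0.7, -0.4, 0.9]
grip_width: 0.0501
```

{"fn": "jog_arm", "kwargs": {
  "targets": [
    [5,[0.5,0,4.5],0],
    [5,[1,0,8.5],0],
    [5,[1.13,0,11],0],
    [5,[1.13,0,11.2],0],
    [5,[1.13,0,11.2],0],
    [5,[1.13,0,11.2],0]
  ]
}}

```text
time_s: 18.6
ee_pos: [0.4871, 0.2695, 0.1771]
eef_rot: [-1.571, 0.001, 0.093]
force: [0.7, 0.3, 0.8]
grip_width: 0.0497
```

```bash
cat > bush.py <<'E'
from h import *
st(); c=shot('wrist','w10.png'); o=ctrl.get_obs(); print(o['ee_pos'])
cv2.imwrite('pics/w10c.png',cv2.resize(c['img'][100:350,170:470,::-1],None,fx=2,fy=2))
P=cloud(c); z=P[...,2]; k=(np.hypot(P[...,0]-.4875,P[...,1]-.2705)<.03)&(z>.071)&(z<.087)
vv,uu=np.nonzero(k); print(k.sum(),P[k].mean(0))
m=k.astype(np.uint8); ct=max(cv2.findContours(m,0,2)[0],key=cv2.contourArea)
w=plane(c,ct[:,0,0].astype(float),ct[:,0,1].astype(float),.079)[:,:2]; print('ext at .079',w.min(0),w.max(0))
E
python3 bush.py
```

```text
t 18.6 g [-42.02 337.81] z 177.14 rot [-1.5714e+00  1.3000e-03  9.3200e-02] F(g) [0.75 0.26] 0.82 M [-0.02  -0.102 -0.007] w 49.7
[0.48725852 0.26947699 0.17747006]
348 [0.48613199 0.2741092  0.0775113 ]
ext at .079 [0.47638832 0.26450033] [0.49567744 0.28442204]
```

View pics/w10c.png

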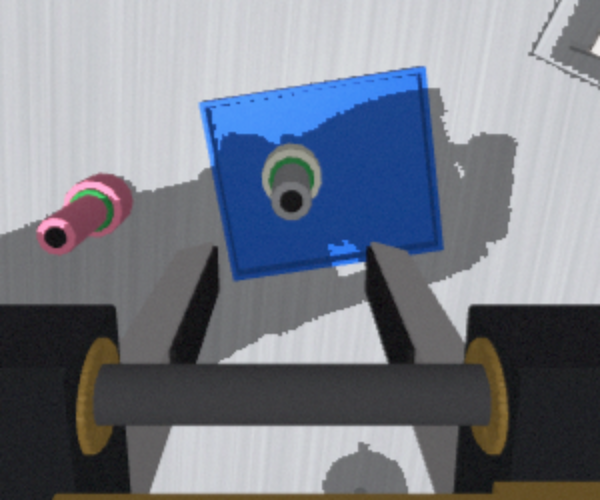

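The bush stem's top is at crop (290,202), with the white land and green ring below it, inside the blue tray. The pink decoy is at (85,210), clear of the path.

{"fn": "jog_arm", "kwargs": {
  "targets": [
    [5,[-0.08,2,0.46],0],
    [5,[-0.08,6,0.46],0],
    [5,[-0.08,10,0.46],0],
    [5,[-0.08,11.8,0.46],0],
    [5,[-0.08,11.8,0.46],0],
    [5,[-0.08,11.8,0.46],0]
  ]
}}

```text
time_s: 19.25
ee_pos: [0.4865, 0.2746, 0.0608]
eef_rot: [-1.571, -0.001, 0.093]
force: [0.9, -0.5, 0.4]
grip_width: 0.0497
```

{"fn": "jog_arm", "kwargs": {
  "targets": [
    [3,[0,0,0],0],
    [1,[0,0,0],0],
    [1,[0,0,0],0],
    [1,[0,0,0],0],
    [1,[0,0,0],0],
    [1,[0,0,0],0]
  ],
  "grip_force": 15
}}

```text
time_s: 19.85
ee_pos: [0.4861, 0.2753, 0.0604]
eef_rot: [-1.571, -0.001, 0.094]
force: [-0.4, -0.7, 5.1]
grip_width: 0.0195
```

```bash
python3 - <<'E'
from h import *
st(); c=shot('wrist','w11.png'); o=ctrl.get_obs()
T=np.eye(4)
for r,cc in [((230,300),(290,345))]:
    sub=c['img'][r[0]:r[1],cc[0]:cc[1]]; cv2.imwrite('pics/w11c.png',cv2.resize(c['img'][150:300,230:410,::-1],None,fx=3,fy=3))
P=cloud(c); k=(np.hypot(P[...,0]-o['ee_pos'][0],P[...,1]-o['ee_pos'][1])<.02)&(P[...,2]>.074)&(P[...,2]<.084)
vv,uu=np.nonzero(k); w=plane(c,uu.astype(float),vv.astype(float),.079)
y=o['eef_rot'][2]; d=w[:,:2]-o['ee_pos'][:2]; print(k.sum(),'top rel tool x',np.percentile(d@[np.cos(y),np.sin(y)],[2,98])*1000,'z',np.percentile(d@[-np.sin(y),np.cos(y)],[2,98])*1000)
E
```

```text
t 19.85 g [-42.49 343.61] z 60.41 rot [-1.5706e+00 -5.0000e-04  9.4100e-02] F(g) [-0.46 -0.66] 5.11 M [-0.131  0.128 -0.022] w 19.54
1253 top rel tool x [-15.87382502  15.81623919] z [-9.51784175 10.58224589]
```

{"fn": "jog_arm", "kwargs": {
  "targets": [
    [1,[0,-1,0],0],
    [1,[0,-4,0],0],
    [1,[0,-8,0],0],
    [1,[0,-10,-2],0],
    [1,[-0.1,-10,-6],0],
    [1,[-0.2,-10,-10.5],0],
    [1,[-0.3,-10,-15],0],
    [1,[-0.4,-10,-19.5],0],
    [1,[-0.5,-10,-24],0],
    [1,[-0.6,-10,-28.5],0]
  ],
  "grip_force": 18
}}

```text
time_s: 20.9
ee_pos: [0.5065, -0.0109, 0.1606]
eef_rot: [-1.571, -0.0, 0.094]
force: [1.5, 0.1, -1.0]
grip_width: 0.0196
```

{"fn": "jog_arm", "kwargs": {
  "targets": [
    [1,[0,0,-3],0],
    [1,[0,0,-5],0],
    [1,[0,0,-5.7],0],
    [1,[0,0,-5.7],0],
    [1,[0,2,-5.7],0],
    [1,[0,5,-5.7],0],
    [1,[0,5,-5.7],0]
  ]
}}

```text
time_s: 21.6
ee_pos: [0.5104, -0.0644, 0.1072]
eef_rot: [-1.569, 0.005, 0.095]
force: [0.5, 0.3, -0.3]
grip_width: 0.0196
```

```bash
python3 -c "
from h import *
st()"
```

```text
t 21.6 g [-49.53   3.17] z 107.22 rot [-1.5691  0.0054  0.0953] F(g) [0.55 0.26] -0.26 M [-0.041 -0.072 -0.039] w 19.58
```

{"fn": "jog_arm", "kwargs": {
  "targets": [
    [1,[0,0.6,0],0],
    [1,[0,1.1,0],0],
    [1,[0,1.1,0],0],
    [1,[0,1.1,0],0]
  ]
}}

```text
time_s: 22.0
ee_pos: [0.5124, -0.0659, 0.0996]
eef_rot: [-1.571, -0.001, 0.094]
force: [0.0, -0.5, -0.7]
grip_width: 0.02
```

```bash
python3 -c "
from h import *
st(); c=shot('wrist','w12.png'); cv2.imwrite('pics/w12c.png',cv2.resize(c['img'][60:310,180:480,::-1],None,fx=2,fy=2))"
```

```text
t 22.0 g [-47.7    1.53] z 99.62 rot [-1.571e+00 -8.000e-04  9.410e-02] F(g) [-0.04 -0.45] -0.69 M [-0.059 -0.103 -0.053] w 20.01
```

{"fn": "jog_arm", "kwargs": {
  "targets": [
    [1,[0,0.3,0.1],0],
    [1,[0,0.55,0.1],0],
    [1,[0,0.6,0.1],0],
    [1,[0,0.6,0.1],0]
  ],
  "grip_force": 15
}}

```text
time_s: 22.45
ee_pos: [0.5122, -0.0649, 0.0933]
eef_rot: [-1.571, -0.001, 0.094]
force: [-0.3, 0.1, 3.5]
grip_width: 0.02
```

{"fn": "jog_arm", "kwargs": {
  "targets": [
    [1,[0,0.03,0],0],
    [1,[0,0.05,0],0],
    [1,[0,0.05,0],0]
  ]
}}

```text
time_s: 22.75
ee_pos: [0.5124, -0.065, 0.0933]
eef_rot: [-1.571, -0.001, 0.094]
force: [-1.8, 0.6, 9.0]
grip_width: 0.02
```

{"fn": "jog_arm", "kwargs": {
  "targets": [
    [1,[0,-0.06,0],0],
    [1,[0.5,-0.06,0],0],
    [1,[1,-0.06,0],0],
    [1,[1.5,-0.06,0],0],
    [1,[2,-0.06,0],0],
    [1,[2,-0.06,0],0]
  ]
}}

```text
time_s: 23.35
ee_pos: [0.533, -0.063, 0.0933]
eef_rot: [-1.571, -0.001, 0.094]
force: [1.7, 0.9, 4.4]
grip_width: 0.0197
```

{"fn": "jog_arm", "kwargs": {
  "targets": [
    [1,[0.4,0,0],0],
    [1,[0.8,0,0],0],
    [1,[1.2,0,0],0],
    [1,[1.6,0,0],0],
    [1,[1.9,0,0],0],
    [1,[1.9,0,0],0]
  ]
}}

```text
time_s: 23.95
ee_pos: [0.5516, -0.0616, 0.0933]
eef_rot: [-1.572, -0.001, 0.094]
force: [0.2, -2.0, 4.0]
grip_width: 0.0193
```

```bash
python3 -c "
from h import *
st()"
```

```text
t 23.95 g [-8.28  2.17] z 93.3 rot [-1.5716e+00 -9.0000e-04  9.4100e-02] F(g) [ 0.01 -2.06] 3.97 M [-0.583 -0.22  -0.021] w 19.33
```

{"fn": "jog_arm", "kwargs": {
  "targets": [
    [1,[0.1,0,0],0],
    [1,[0.2,0,0],0],
    [1,[0.3,0,0],0],
    [1,[0.3,0,0],0]
  ]
}}

```text
time_s: 24.35
ee_pos: [0.5543, -0.0614, 0.0933]
eef_rot: [-1.572, -0.001, 0.094]
force: [-0.9, -3.3, 4.1]
grip_width: 0.0199
```

```bash
python3 -c "
from h import *
st()"
```

```text
t 24.35 g [-5.53  2.14] z 93.3 rot [-1.5716e+00 -6.0000e-04  9.4000e-02] F(g) [-1.24 -3.25] 4.08 M [-0.664 -0.019 -0.018] w 19.9
```

{"fn": "jog_arm", "kwargs": {
  "targets": [
    [1,[0.03,0,0],0],
    [1,[0.05,0,0],0],
    [1,[0.05,0,0],0]
  ]
}}

```text
time_s: 24.65
ee_pos: [0.5547, -0.0614, 0.0933]
eef_rot: [-1.572, -0.0, 0.094]
force: [-0.7, -3.6, 5.8]
grip_width: 0.0195
```

```bash
python3 -c "
from h import *
st()"
```

```text
t 24.65 g [-5.17  2.13] z 93.31 rot [-1.5716e+00 -4.0000e-04  9.3900e-02] F(g) [-1.03 -3.54] 5.82 M [-0.626  0.18   0.037] w 19.49
```

{"fn": "jog_arm", "kwargs": {
  "targets": [
    [1,[0.03,0,0],0],
    [1,[0.05,0,0],0],
    [1,[0.05,0,0],0]
  ]
}}

```text
time_s: 24.95
ee_pos: [0.5552, -0.0613, 0.0933]
eef_rot: [-1.572, -0.0, 0.094]
force: [-0.4, -3.1, 6.1]
grip_width: 0.0196
```

{"fn": "jog_arm", "kwargs": {
  "targets": [
    [1,[0.03,0,0],0],
    [1,[0.05,0,0],0],
    [1,[0.05,0,0],0]
  ]
}}

```text
time_s: 25.25
ee_pos: [0.5557, -0.0613, 0.0933]
eef_rot: [-1.572, -0.0, 0.094]
force: [-1.2, -3.9, 6.3]
grip_width: 0.0197
```

{"fn": "jog_arm", "kwargs": {
  "targets": [
    [1,[0.03,0,0],0],
    [1,[0.05,0,0],0],
    [1,[0.05,0,0],0]
  ]
}}

```text
time_s: 25.55
ee_pos: [0.5562, -0.0612, 0.0933]
eef_rot: [-1.572, -0.0, 0.094]
force: [-1.5, -2.8, 5.6]
grip_width: 0.0196
```

{"fn": "jog_arm", "kwargs": {
  "targets": [
    [1,[0.03,0,0],0],
    [1,[0.05,0,0],0],
    [1,[0.05,0,0],0]
  ]
}}

```text
time_s: 25.85
ee_pos: [0.5567, -0.0612, 0.0933]
eef_rot: [-1.572, -0.0, 0.094]
force: [-1.4, -2.8, 6.0]
grip_width: 0.0197
```

{"fn": "jog_arm", "kwargs": {
  "targets": [
    [1,[0.03,0,0],0],
    [1,[0.05,0,0],0],
    [1,[0.05,0,0],0]
  ]
}}

```text
time_s: 26.15
ee_pos: [0.5572, -0.0611, 0.0933]
eef_rot: [-1.572, -0.0, 0.094]
force: [-1.7, -2.4, 5.2]
grip_width: 0.0196
```

{"fn": "jog_arm", "kwargs": {
  "targets": [
    [1,[0.03,0,0],0],
    [1,[0.05,0,0],0],
    [1,[0.05,0,0],0]
  ]
}}

```text
time_s: 26.45
ee_pos: [0.5574, -0.0611, 0.0933]
eef_rot: [-1.571, 0.0, 0.094]
force: [-3.9, -3.0, 7.8]
grip_width: 0.0195
```

{"fn": "jog_arm", "kwargs": {
  "targets": [
    [1,[0.02,0,0],0],
    [1,[0.03,0,0],0],
    [1,[0.03,0,0],0]
  ]
}}

```text
time_s: 26.75
ee_pos: [0.5574, -0.0611, 0.0933]
eef_rot: [-1.571, 0.001, 0.094]
force: [-4.6, -4.3, 10.1]
grip_width: 0.0197
```

```bash
python3 -c "
from h import *
st()"
```

```text
t 26.75 g [-2.39  2.16] z 93.31 rot [-1.5715e+00  1.1000e-03  9.4000e-02] F(g) [-4.98 -3.85] 10.13 M [-0.772  1.064  0.018] w 19.68
```

{"fn": "jog_arm", "kwargs": {
  "targets": [
    [1,[0.015,0,0],0],
    [1,[0.015,0,0],0],
    [1,[0.015,0,0],0]
  ]
}}

```text
time_s: 27.05
ee_pos: [0.5575, -0.0611, 0.0933]
eef_rot: [-1.571, 0.001, 0.094]
force: [-5.9, -4.3, 9.4]
grip_width: 0.0196
```

```bash
python3 -c "
from h import *
st()"
```

```text
t 27.05 g [-2.31  2.17] z 93.33 rot [-1.5715e+00  1.2000e-03  9.4000e-02] F(g) [-6.31 -3.73] 9.43 M [-0.811  1.237  0.026] w 19.64
```

{"fn": "jog_arm", "kwargs": {
  "targets": [
    [3,[-0.03,0,0],0],
    [4.5,[-0.05,0,0],0],
    [5,[-0.05,0,0],0],
    [5,[-0.05,0,0],0]
  ]
}}

```text
time_s: 27.45
ee_pos: [0.5573, -0.0605, 0.0929]
eef_rot: [-1.571, 0.0, 0.094]
force: [-1.0, -0.3, 0.3]
grip_width: 0.0476
```

{"fn": "jog_arm", "kwargs": {
  "targets": [
    [5,[0,-3,0],0],
    [5,[0,-7,0],0],
    [5,[0,-10,1],0],
    [5,[0,-10,3],0],
    [5,[0,-10,4],0],
    [5,[0,-10,4],0],
    [5,[0,-10,4],0]
  ]
}}

```text
time_s: 28.15
ee_pos: [0.5533, -0.021, 0.1923]
eef_rot: [-1.571, 0.001, 0.094]
force: [0.3, -0.1, -0.5]
grip_width: 0.0496
```

```bash
python3 ang.py; python3 - <<'E'
from h import *
c=load('wrist'); u,v=proj(c,[*(G+RG.T@[0,.05]),.05]); u,v=int(u),int(v); print(u,v)
cv2.imwrite('pics/w13c.png',cv2.resize(c['img'][v-100:v+100,u-100:u+100,::-1],None,fx=3,fy=3,interpolation=cv2.INTER_CUBIC))
E
```

```text
t 28.15 g [-2.82 42.44] z 192.32 rot [-1.5707e+00  1.4000e-03  9.4500e-02] F(g) [ 0.26 -0.15] -0.55 M [-0.037 -0.117  0.062] w 49.64
face circle gauge [4.0000e-02 1.1507e+02] 34.95301055908203 ell [  1.16 119.71] (58.332584381103516, 68.446044921875)
red 23 [19.79843118 -0.645437  ] ang -0.03258886974760661
needle 10 [1.02430441 0.25064359] ang 0.23998083086082303 | bezel -2.5455888697476063 needle joint -2.273019169139177 diff -0.27256970060842967
line ang 1.1991554 offset 0.88998646
318 187
```

View pics/w13c.png

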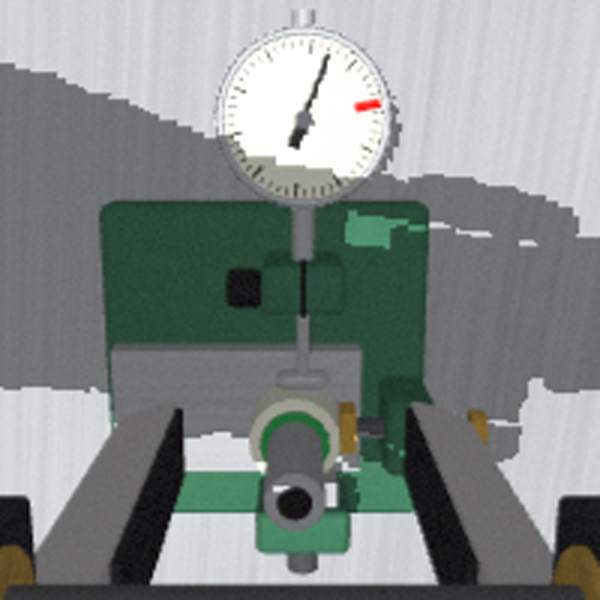

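The bush sits at (296,430), touching the plunger bar and the brass nose at x ≈ 340. The red mark at (368,104) is where it was set, and the needle at (326,55) reads off zero. The arm is clear, so I'm handing in.

```bash
python3 - <<'E'
from h import *
t=shot('top'); P=cloud(t); z=P[...,2]
k=(np.hypot(P[...,0]-.4846,P[...,1]+.299)<.04)&(z>.07)&(z<.11); print('master top on mat',k.sum(),P[k].mean(0).round(3))
print(ctrl.hand_in())
E
```

```text
master top on mat 88 [ 0.485 -0.299  0.085]
the job is handed in; nothing more can be done
None
```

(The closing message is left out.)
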